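Bring the tripped bench supply back on

ROBOT

A 6-joint arm with a two-finger parallel gripper is mounted at the origin on a cart in front of the work surface, level with it; the furniture and walls round the work are solid. World frame = base frame: x ahead of the robot, y to its left, z up, the work surface at z = 0. Lengths are in m, angles in rad, forces in N, time in s.
With the tool pointing down it reaches from about 0.35 to 0.85 m from the base axis. Payload 8.1 kg.
Tool frame: the origin (TCP) lies midway between the tips of the shut fingers; the grasp point (between the pads) lies 19 mm behind it; z points along the fingers, y is the direction in which the jaws open and shut (so a half turn about z gives the same grasp; the last joint's range is limited). The gripper opens to 93 mm and grips with 3 to 60 N. Pads are 15 mm wide; open, the fingers measure 128 mm over their backs; the gripper's body (75 mm by 188 mm) begins 65 mm behind the grasp point.
Start: joints at [-1.401, 0.13, 1.488, -0, 1.523, -0.085], TCP at [0.151, -0.581, 0.219] pointing down, gripper open.
Joint ranges: [-2.96, 2.96], [-0.89, 2.26], [0.02, 2.5], [-1.34, 4.48], [0, 2.73], [-2.66, 2.66]. Speed limits (rad/s): [2.39, 2.39, 2.79, 3.14, 3.14, 3.14].

INTERFACE

Orientations are given as a rotation vector (axis times angle).
In Python, from plant import robot gives the robot as it stands. The module is installed in compiled form; this text tells all that it offers.
- The arm moves only by the shell command python3 -m pendant 'ROWS' [FORCE]. ROWS is JSON, a list of rows, each an object with "translation": the shift along the tool's x, y, z in mm, a list of three; "twist": the turn, a rotation vector about the tool's x, y, z in rad, a list of three; "grip": the opening, from -1 (shut) to 1 (fully open). A call has exactly 10 rows; each row shifts and turns the pose as measured when the row begins, along the tool's axes as they then stand; what a row does not reach is not made up. A row lasts 1/10 s, in which the tool goes at most 50 mm and 8.59 degrees, less where a joint would pass 70% of its speed; a pose out of reach is approached as far as the arm can. A call is refused whole if a number of a shift passes 50 or a number of a turn 0.15, either way. A call with a gripper value outside its range is refused whole. The fingers move at their own pace and stop on an object; FORCE is the grip in N (left out, the last holds). Time passes only in rows, so rows that do not move let the fingers close, or fill a call up. It gives the time, the measured TCP pose, the force and the opening at its end, in the units of the state.
- robot.read_state(): the state, without advancing time (a new reading comes with each control period).
- robot.read_camera(name): name is "scene" or "top"; returns (picture, depth): 420x560x3 uint8, red, green, blue; 420x560 float32, m along the optical axis (not along the pixel's ray), 0 where there is no reading.
- robot.camera_info(name): a dict with "vertical_fov" (degrees; the focal length in pixels is half the picture's height over the tangent of half this angle, whatever the lens; pixels are square), "cx", "cy" (the principal point, pixels), "cam_to_world" (4x4, takes a point from camera to world coordinates). Camera axes: x right, y up, looking along -z (the intrinsics and any distortion apply to the point x, -y, -z); pixel columns grow to the right and rows downward; lengths in m; the calibration is good to about 2 mm. A picture is of the moment at which its call begins. camera_info takes no time and is no camera call.
- robot.close_job(): hands the job in, once; it reports no verdict.
The state is a dict: "t": time; "q": joint angles; "dq": joint speeds; "joint_torque": joint torques, N m; "tool_pos": TCP position; "orientation": TCP orientation; "force": force on the tool from outside, world axes, zero at the start; "wrist_torque": the same for the moment, N m; "opening": finger opening in m.
Only numpy, scipy, OpenCV 4.12 (cv2) and the standard library are available. Lean on these libraries where they do the work, as an engineer would, in place of code of your own. Each camera call takes 0.05 s, during which the arm holds its last target. There are 200 camera calls.

TASK

The bench switch box has tripped. With closed fingertips, first push the popped-out round breaker button fully home, then rock the wide main switch fully over by pressing down its raised end, and only then rock the narrow outlet switch fully over by pressing its raised end. Leave the popped-out bar-shaped key as it is, and do not pick up, push aside or knock over the coupling, screwdriver and tape roll lying around the box.

Things in the scene. Friction and masses are not known exactly. Their poses are not given: they have to be found in the camera images.
- riser: Plywood riser board the work stands on, fixed, 330 (x) x 640 (y) x 18 mm on four steel legs, top 215 mm above the bench. Origin: on the bench under its middle. To its right (smaller y) an 0.8 m tall tower of clear drawers stands on the bench, its front at x = 0.50 and its sides at y = -0.155 and -0.50: an arm coming from the right must draw back to pass in front of it.
- switch_box: Grey steel box fixed on a plywood riser board (board top 215 mm above the bench), 124 (x) x 300 (y) x 45 mm high, three outlets in its near long face. Origin: centre of underside; own x points from the outlets to the far side, y along the box, z up. On top at y = -99, -33, 33, 99 mm sit four black units 104 x 60 x 8 mm (top 53 mm above the board), in varying order, axes as the box's.
- breaker_top (a point): Centre of the flat top of the round breaker button: a grey plastic disc plunger 30 mm across in the middle of its unit, in a black collar 44 mm across whose top is 57 mm above the board. Popped out, its top stands 72 mm above the board; fully home, 60 mm. The point moves with the button.
- breaker (a joint): Travel of the round breaker button, m: 0 popped out, 0.012 fully home. Pushes straight down with about 4 N and stays where it is left.
- main_rocker_end (a point): Where to press the wide main switch: on top of its raised end, the far (box +x) one, 26 mm from the pivot. Grey flat paddle 70 mm long (box x), 46 mm wide (box y), 8 mm thick, in the middle of its unit; pivot along box y, 58 mm above the board. The point moves with the paddle: about 67 mm above the board at the start, 57 mm when fully over.
- main_rocker (a joint): Angle of the wide main switch, rad: 0 off (far end raised 0.2 rad above level), 0.4 fully over, on (far end 0.2 rad below level). Pressed at the point it takes 2 to 4 N; stiff pivot, it stays where it is left.
- outlet_rocker_end (a point): Where to press the narrow outlet switch: on top of its raised end, the near (box -x, outlet side) one, 26 mm from the pivot. Grey flat paddle 70 mm long (box x), 20 mm wide (box y), 8 mm thick, in the middle of its unit; pivot along box y, 58 mm above the board. The point moves with the paddle: about 67 mm above the board at the start, 57 mm when fully over.
- outlet_rocker (a joint): Angle of the narrow outlet switch, rad: 0 off (near end raised 0.2 rad above level), 0.4 fully over, on (near end 0.2 rad below level). Pressed at the point it takes 2 to 4 N; stiff pivot, it stays where it is left.
- bar_key_top (a point): Centre of the top of the bar-shaped key, a grey plunger 14 mm (box x) by 40 mm (box y), lying across the middle of its unit, popped out to 72 mm above the board. It belongs to another circuit and is to be left popped out.
- bar_key (a joint): Travel of the bar-shaped key, m: 0 popped out, 0.012 pushed in. To be left near 0.
- coupling: Loose brown plastic pipe coupling standing on end, 51 mm across, 44 mm high, beside the box. Origin: centre of its underside.
- screwdriver: Loose yellow-handled screwdriver, 178 mm long, 30 mm wide, lying behind the box. Origin: its middle at board height; own y along it, towards the handle.
- tape_roll: Loose blue roll of thread tape lying flat, 54 mm across, 18 mm high, behind the box. Origin: centre of its underside.

How it is judged:
By the outcome, as a careful person would: the job done as asked, in the order asked, and still so for the second after the job is handed in, with the robot touching nothing.
It also fails if it takes over 43 s, if anything falls off the work surface, if the arm or the gripper's body presses on something with over 40 N, if the wrist force passes 120 N, or if a joint passes its speed limit or range.

## Working session

There is one attempt and no reset: what is moved stays moved. The work goes in short steps, Python scripts to look and compute and a shell command to move; the robot and the scene stay as the last step left them, time stands still between calls to the robot, and variables do not carry over. Pictures are saved under pics/ and viewed, about 8 in all and at most 12, crops included, and the job is handed in when it is done.

```bash
mkdir -p pics
python3 - <<'E'
from plant import robot
import cv2,numpy as np
np.set_printoptions(precision=4,suppress=True)
for n in("scene","top"):
    i=robot.camera_info(n);print(n,i)
    p,d=robot.read_camera(n);cv2.imwrite(f"pics/{n}0.png",p[:,:,::-1]);np.savez(f"{n}0.npz",p=p,d=d)
s=robot.read_state();print(s)
E
```

```text
scene {'vertical_fov': 49.00285939595443, 'cx': 276.28015864861794, 'cy': 201.49619479182658, 'cam_to_world': array([[-0.8336,  0.4217, -0.3566,  0.2864],
       [-0.552 , -0.6567,  0.5138,  0.6692],
       [-0.0175,  0.6252,  0.7802,  0.8933],
       [ 0.    ,  0.    ,  0.    ,  1.    ]])}
top {'vertical_fov': 46.755159540821644, 'cx': 273.6554099019744, 'cy': 212.39743728672585, 'cam_to_world': array([[-0.2065,  0.9396, -0.2731,  0.3193],
       [-0.9784, -0.1967,  0.0632,  0.2666],
       [ 0.0056,  0.2803,  0.9599,  1.223 ],
       [ 0.    ,  0.    ,  0.    ,  1.    ]])}
{'t': 0.1, 'q': array([-1.4014,  0.1311,  1.4892, -0.    ,  1.523 , -0.0854]), 'dq': array([-0.0001, -0.0025, -0.0016,  0.0009,  0.0001,  0.001 ]), 'joint_torque': array([  0.0018, -56.1341, -49.3096,   0.077 ,   0.0292,  -0.    ]), 'tool_pos': array([ 0.1512, -0.5801,  0.2177]), 'orientation': array([-3.1145, -0.399 ,  0.0001]), 'force': array([ 0.4278,  0.8745, -0.2018]), 'wrist_torque': array([-0.0096,  0.041 , -0.0123]), 'opening': 0.09294355138544415}
```

View pics/top0.png

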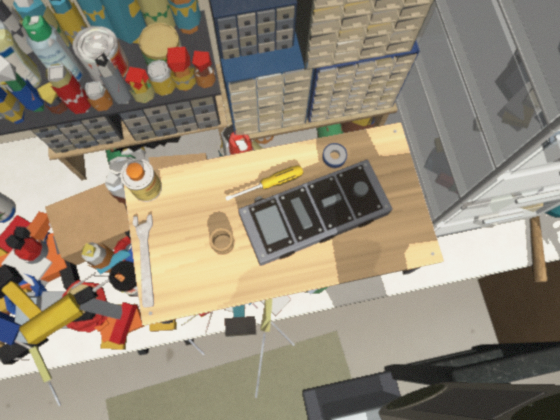

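View pics/scene0.png

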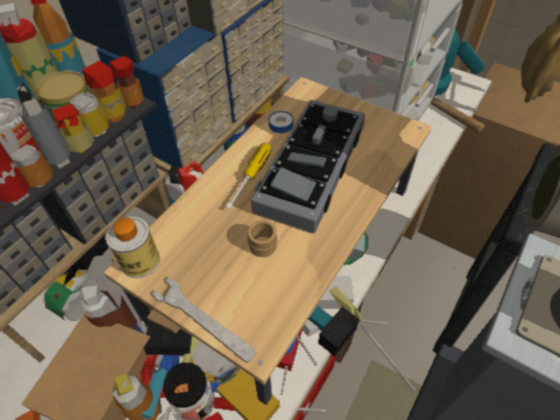

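```bash
cat > h.py <<'E'
import numpy as np,cv2
from plant import robot
np.set_printoptions(precision=4,suppress=True)
def cam(n):
    i=robot.camera_info(n);f=210/np.tan(np.radians(i['vertical_fov'])/2);return f,i['cx'],i['cy'],i['cam_to_world']
def cloud(n,d):
    f,cx,cy,T=cam(n);v,u=np.mgrid[:420,:560]
    P=np.stack([(u-cx)/f*d,-(v-cy)/f*d,-d],-1);return P@T[:3,:3].T+T[:3,3]
def ray(n,u,v,z):
    f,cx,cy,T=cam(n);r=T[:3,:3]@[(u-cx)/f,-(v-cy)/f,-1];return T[:3,3]+r*(z-T[2,3])/r[2]
E
python3 - <<'E'
from h import *
for n in("top","scene"):
    D=np.load(n+"0.npz");p,d=D['p'],D['d'];C=cloud(n,d)
    hsv=cv2.cvtColor(p,cv2.COLOR_RGB2HSV)
    v,u=np.mgrid[:420,:560]
    reg=(u>225)&(u<400)&(v>150)&(v<270) if n=="top" else (u>250)&(u<370)&(v>90)&(v<235)
    z=C[...,2]
    wood=(hsv[...,0]<25)&(hsv[...,1]>90)&(abs(z-.215)<.02)&(d>0);print(n,'wood z',np.median(z[wood]),[np.median(z[wood&(C[...,1]>a)&(C[...,1]<a+.1)]) for a in(-.1,0,.1,.2,.3)])
    m=(reg&(z>.249)&(z<.30)&(d>0)).astype(np.uint8)
    m=cv2.morphologyEx(m,cv2.MORPH_OPEN,np.ones((3,3)))
    k,l,st,ce=cv2.connectedComponentsWithStats(m);b=1+np.argmax(st[1:,4]);m=l==b
    X=C[m];r=cv2.minAreaRect(X[:,:2].astype(np.float32)*1000);print('box rect',r,X[:,2].min(),np.percentile(X[:,2],[50,99]))
    # depth discs above collar
    q=cv2.resize(p[150:270,225:400] if n=="top" else p[95:235,250:370],None,fx=4,fy=4,interpolation=cv2.INTER_CUBIC)
    cv2.imwrite(f"pics/{n}c.png",q[:,:,::-1])
E
```

```text
top wood z 0.21410446732212085 [np.float64(0.2140599455258838), np.float64(0.21408095219585777), np.float64(0.21423569243848828), np.float64(0.2139925257685713), np.float64(0.21415976767885314)]
box rect ((582.9287109375, 116.87641906738281), (128.84835815429688, 301.5778503417969), 9.967814445495605) 0.24903081470027055 [0.2665 0.2861]
scene wood z 0.2167428492327979 [np.float64(0.21691082114322258), np.float64(0.2168087367161161), np.float64(0.21676133913842932), np.float64(0.21668664935292054), np.float64(0.2167568709597184)]
box rect ((583.7179565429688, 116.78607177734375), (133.83151245117188, 302.9287109375), 9.47320556640625) 0.24902413246408428 [0.2694 0.2882]
```

View pics/topc.png

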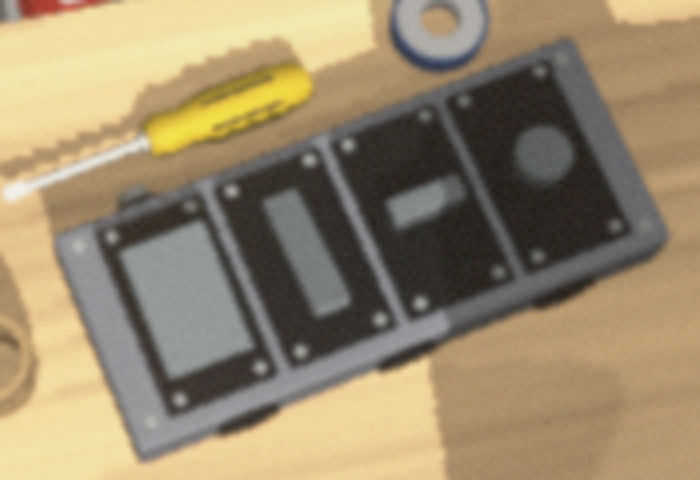

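View pics/scenec.png

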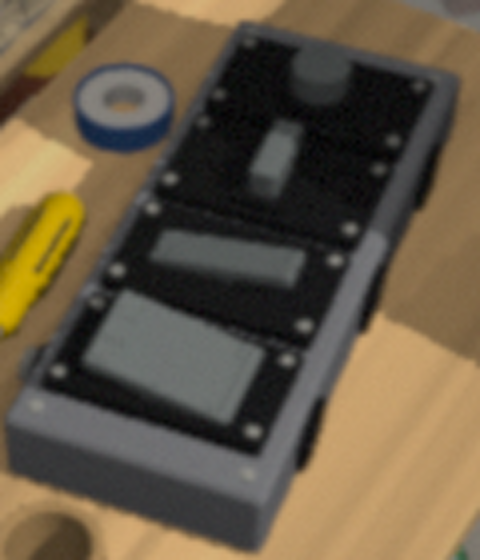

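Run:
```python
from h import *
T=lambda u,v,z:ray("top",u/4+225-.4,v/4+150-.4,z)
S=lambda u,v,z:ray("scene",u/4+250-.4,v/4+95-.4,z)
print('breaker',T(545,153,.287),S(322,58,.287))
print('key',T(418,207,.287))
print('outlet',T(306,253,.277),S(228,256,.277)); print('main',T(188,298,.277),S(173,352,.277))
print('outlet ends far/near',T(283,196,.268),T(330,308,.282))
a=np.radians(9.75);c=np.array([.583,.117]);R=np.array([[np.cos(a),-np.sin(a)],[np.sin(a),np.cos(a)]])
for n,b in dict(breaker=(0,-.099),key=(0,-.033),outlet=(0,.033),outend=(-.026,.033),main=(0,.099),mainend=(.026,.099)).items():print(n,c+R@b)
for n in("top","scene"):
    D=np.load(n+"0.npz");C=cloud(n,D['d']);hsv=cv2.cvtColor(D['p'],cv2.COLOR_RGB2HSV)
    B=(C[...,:2]-c)@R; 
    for z0,nm in((.281,'pop'),):
        for yy in(-.099,-.033):
            m=(C[...,2]>z0)&(C[...,2]<.30)&(abs(B[...,1]-yy)<.03)&(abs(B[...,0])<.04);print(n,yy,m.sum(),B[m].mean(0),np.median(C[m][:,2]))
# tower geometry check: anything above in way
```

```text
breaker [0.6003 0.0201 0.287 ] [0.6037 0.0139 0.287 ]
key [0.5855 0.0904 0.287 ]
outlet [0.5762 0.15   0.277 ] [0.577  0.1483 0.277 ]
main [0.5654 0.2134 0.277 ] [0.5671 0.2117 0.277 ]
outlet ends far/near [0.611  0.1537 0.268 ] [0.5444 0.1452 0.282 ]
breaker [0.5998 0.0194]
key [0.5886 0.0845]
outlet [0.5774 0.1495]
outend [0.5518 0.1451]
main [0.5662 0.2146]
mainend [0.5919 0.219 ]
top -0.099 156 [ 0.0012 -0.0979] 0.2847639504047878
top -0.033 132 [ 0.0008 -0.0317] 0.28563844743540295
scene -0.099 145 [ 0.0002 -0.0969] 0.28719098170512314
scene -0.033 129 [-0.0006 -0.0313] 0.2878287426783369
```

```bash
python3 -m pendant '[{"translation":[0,0,-40],"twist":[0,0,0.085],"grip":-1},{"translation":[0,0,-45],"twist":[0,0,0],"grip":-1},{"translation":[0,0,-45],"twist":[0,0,0],"grip":-1},{"translation":[0,0,-45],"twist":[0,0,0],"grip":-1},{"translation":[25,-25,-10],"twist":[0,0,0],"grip":-1},{"translation":[25,-27,0],"twist":[0,0,0],"grip":-1},{"translation":[25,-27,0],"twist":[0,0,0],"grip":-1},{"translation":[25,-27,0],"twist":[0,0,0],"grip":-1},{"translation":[25,-27,0],"twist":[0,0,0],"grip":-1},{"translation":[25,-27,0],"twist":[0,0,0],"grip":-1}]' 20
```

```text
t: 1.1
tool_pos: [0.2734, -0.3929, 0.4038]
orientation: [-3.116, -0.248, 0.002]
force: [1.2, 0.1, 0.1]
opening: 0.0171
```

```bash
python3 -m pendant '[{"translation":[17,-37,0],"twist":[0,0,0.01],"grip":-1},{"translation":[17,-37,0],"twist":[0,0,0],"grip":-1},{"translation":[17,-37,0],"twist":[0,0,0],"grip":-1},{"translation":[17,-37,0],"twist":[0,0,0],"grip":-1},{"translation":[17,-37,0],"twist":[0,0,0],"grip":-1},{"translation":[17,-37,0],"twist":[0,0,0],"grip":-1},{"translation":[17,-37,0],"twist":[0,0,0],"grip":-1},{"translation":[17,-37,0],"twist":[0,0,0],"grip":-1},{"translation":[17,-37,0],"twist":[0,0,0],"grip":-1},{"translation":[0,0,0],"twist":[0,0,0],"grip":-1}]'
```

```text
t: 2.1
tool_pos: [0.3766, -0.0221, 0.4059]
orientation: [-3.111, -0.238, 0.005]
force: [0.4, 0.1, 0.3]
opening: 0.0003
```

```bash
python3 -m pendant '[{"translation":[42,-1,5],"twist":[0,0,-0.017],"grip":-1},{"translation":[42,-1,5],"twist":[0,0,0],"grip":-1},{"translation":[42,-1,5],"twist":[0,0,0],"grip":-1},{"translation":[42,-1,5],"twist":[0,0,0],"grip":-1},{"translation":[42,-1,10],"twist":[0,0,0],"grip":-1},{"translation":[17,-1,20],"twist":[0,0,0],"grip":-1},{"translation":[0,0,20],"twist":[0,0,0],"grip":-1},{"translation":[0,0,10],"twist":[0,0,0],"grip":-1},{"translation":[0,0,0],"twist":[0,0,0],"grip":-1},{"translation":[0,0,0],"twist":[0,0,0],"grip":-1}]'; python3 -c "
from h import *
print(robot.read_state())
for n in('top','scene'):
    p,d=robot.read_camera(n);cv2.imwrite('pics/'+n+'1.png',p[:,:,::-1])
    q=p[90:290,200:440] if n=='top' else p[20:220,210:450]
    cv2.imwrite('pics/'+n+'1c.png',cv2.resize(q,None,fx=2.5,fy=2.5)[:,:,::-1])
a=cv2.imread('pics/top1c.png');b=cv2.imread('pics/scene1c.png');cv2.imwrite('pics/both1.png',cv2.resize(np.hstack([a,b]),(800,333)))"
```

```text
t: 3.1
tool_pos: [0.6065, 0.0187, 0.3204]
orientation: [-3.113, -0.265, 0.009]
force: [0.4, -0.4, -0.1]
opening: 0.0007
{'t': 3.1, 'q': array([-0.0636,  0.1376,  1.2971,  0.0162,  1.7153,  1.3394]), 'dq': array([-0.0101, -0.0035,  0.0067, -0.0003,  0.0024, -0.0046]), 'joint_torque': array([  0.0713, -55.285 , -48.6984,   0.1429,  -0.1167,  -0.0043]), 'tool_pos': array([0.6065, 0.0187, 0.3204]), 'orientation': array([-3.1131, -0.2654,  0.0093]), 'force': array([ 0.3882, -0.4308, -0.0942]), 'wrist_torque': array([-0.0186,  0.0179,  0.0154]), 'opening': 0.0007437095841140316}
```

View pics/both1.png

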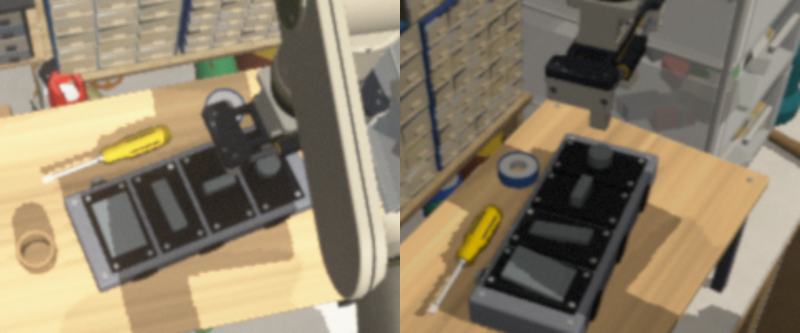

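```bash
python3 -c "
from h import *
print(ray('scene',328.8,94,.3204))
for n in('top','scene'):
    f,cx,cy,T=cam(n);P=T[:3,:3].T@(np.array([.6065,.0187,.3204])-T[:3,3]);print(n,cx-f*P[0]/P[2],cy+f*P[1]/P[2])"
```

```text
[0.6105 0.0121 0.3204]
top 363.7589775572544 179.24540843379256
scene 328.9073092172334 96.52728039465026
```

```bash
python3 -m pendant '[{"translation":[-7,-2.5,0],"twist":[0,0,0],"grip":-1},{"translation":[0,0,12],"twist":[0,0,0],"grip":-1},{"translation":[0,0,10],"twist":[0,0,0],"grip":-1},{"translation":[0,0,5],"twist":[0,0,0],"grip":-1},{"translation":[0,0,4],"twist":[0,0,0],"grip":-1},{"translation":[0,0,4],"twist":[0,0,0],"grip":-1},{"translation":[0,0,3],"twist":[0,0,0],"grip":-1},{"translation":[0,0,3],"twist":[0,0,0],"grip":-1},{"translation":[0,0,3],"twist":[0,0,0],"grip":-1},{"translation":[0,0,3],"twist":[0,0,0],"grip":-1}]'
```

```text
t: 4.2
tool_pos: [0.5992, 0.0209, 0.2759]
orientation: [-3.115, -0.266, -0.004]
force: [-2.0, -0.6, 3.8]
opening: 0.0005
```

```bash
python3 -m pendant '[{"translation":[0,0,2],"twist":[0,0,0],"grip":-1},{"translation":[0,0,2],"twist":[0,0,0],"grip":-1},{"translation":[0,0,2],"twist":[0,0,0],"grip":-1},{"translation":[0,0,2],"twist":[0,0,0],"grip":-1},{"translation":[0,0,2],"twist":[0,0,0],"grip":-1},{"translation":[0,0,2],"twist":[0,0,0],"grip":-1},{"translation":[0,0,2],"twist":[0,0,0],"grip":-1},{"translation":[0,0,2],"twist":[0,0,0],"grip":-1},{"translation":[0,0,2],"twist":[0,0,0],"grip":-1},{"translation":[0,0,2],"twist":[0,0,0],"grip":-1}]'
```

```text
t: 5.2
tool_pos: [0.5993, 0.0208, 0.2751]
orientation: [-3.118, -0.267, -0.026]
force: [-8.5, -0.6, 12.6]
opening: 0.0004
```

```bash
python3 -m pendant '[{"translation":[0,0,-10],"twist":[0,0,0],"grip":-1},{"translation":[0,0,-20],"twist":[0,0,0],"grip":-1},{"translation":[0,0,-30],"twist":[0,0,0],"grip":-1},{"translation":[0,-20,-5],"twist":[0,0,0],"grip":-1},{"translation":[0,-40,0],"twist":[0,0,0],"grip":-1},{"translation":[0,-40,0],"twist":[0,0,0],"grip":-1},{"translation":[0,-40,0],"twist":[0,0,0],"grip":-1},{"translation":[0,-40,0],"twist":[0,0,0],"grip":-1},{"translation":[0,0,0],"twist":[0,0,0],"grip":-1},{"translation":[0,0,0],"twist":[0,0,0],"grip":-1}]'; python3 -c "
from h import *
from scipy.spatial.transform import Rotation as R
s=robot.read_state();print(R.from_rotvec(s['orientation']).as_matrix(),s['tool_pos'],s['force'])
p,d=robot.read_camera('scene');C=cloud('scene',d)
a=np.radians(9.75);c=np.array([.583,.117]);M=np.array([[np.cos(a),-np.sin(a)],[np.sin(a),np.cos(a)]]);B=(C[...,:2]-c)@M
for y in(-.099,-.033):
    m=(np.hypot(B[...,0],B[...,1]-y)<.006);print(y,m.sum(),np.median(C[m][:,2]))
cv2.imwrite('pics/s2.png',cv2.resize(p[20:240,210:450],None,fx=2.5,fy=2.5)[:,:,::-1])"
```

```text
t: 6.2
tool_pos: [0.5688, 0.2031, 0.3456]
orientation: [-3.116, -0.263, -0.033]
force: [-0.1, 0.1, -0.8]
opening: 0.0005
[[ 0.9857  0.1674  0.0196]
 [ 0.1671 -0.9858  0.0156]
 [ 0.0219 -0.0121 -0.9997]] [0.5688 0.2031 0.3456] [-0.1498  0.1411 -0.7736]
-0.099 17 0.2770840841321962
-0.033 21 0.28771895226912836
```

View pics/s2.png

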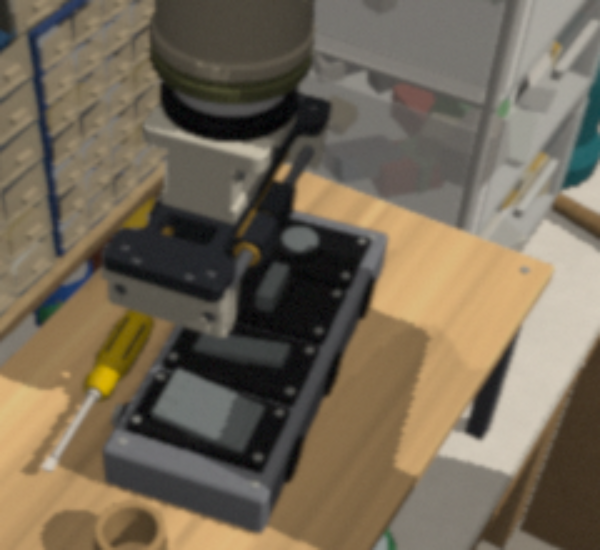

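```bash
python3 -m pendant '[{"translation":[12,-6,0],"twist":[-0.012,-0.022,0],"grip":-1},{"translation":[12,-6,5],"twist":[0,0,0],"grip":-1},{"translation":[0,0,15],"twist":[0,0,0],"grip":-1},{"translation":[0,0,15],"twist":[0,0,0],"grip":-1},{"translation":[0,0,10],"twist":[0,0,0],"grip":-1},{"translation":[0,0,0],"twist":[0,0,0],"grip":-1},{"translation":[0,0,0],"twist":[0,0,0],"grip":-1},{"translation":[0,0,0],"twist":[0,0,0],"grip":-1},{"translation":[0,0,0],"twist":[0,0,0],"grip":-1},{"translation":[0,0,0],"twist":[0,0,0],"grip":-1}]'
```

```text
t: 7.25
tool_pos: [0.5912, 0.2116, 0.2974]
orientation: [3.13, 0.251, -0.002]
force: [0.1, -0.6, 0.0]
opening: 0.0004
```

```bash
python3 -m pendant '[{"translation":[2,-7,0],"twist":[0,0,0],"grip":-1},{"translation":[0,0,0],"twist":[0,0,0],"grip":-1},{"translation":[0,0,6],"twist":[0,0,0],"grip":-1},{"translation":[0,0,4],"twist":[0,0,0],"grip":-1},{"translation":[0,0,4],"twist":[0,0,0],"grip":-1},{"translation":[0,0,3],"twist":[0,0,0],"grip":-1},{"translation":[0,0,3],"twist":[0,0,0],"grip":-1},{"translation":[0,0,3],"twist":[0,0,0],"grip":-1},{"translation":[0,0,3],"twist":[0,0,0],"grip":-1},{"translation":[0,0,2],"twist":[0,0,0],"grip":-1}]'
```

```text
t: 8.25
tool_pos: [0.5943, 0.2205, 0.2728]
orientation: [-3.131, -0.252, -0.012]
force: [-5.1, -2.0, 17.7]
opening: 0.0006
```

```bash
python3 -m pendant '[{"translation":[0,0,2],"twist":[0,0,0],"grip":-1},{"translation":[0,0,2],"twist":[0,0,0],"grip":-1},{"translation":[0,0,2],"twist":[0,0,0],"grip":-1},{"translation":[0,0,2],"twist":[0,0,0],"grip":-1},{"translation":[0,0,2],"twist":[0,0,0],"grip":-1},{"translation":[0,0,2],"twist":[0,0,0],"grip":-1},{"translation":[0,0,2],"twist":[0,0,0],"grip":-1},{"translation":[0,0,2],"twist":[0,0,0],"grip":-1},{"translation":[0,0,2],"twist":[0,0,0],"grip":-1},{"translation":[0,0,2],"twist":[0,0,0],"grip":-1}]'
```

```text
t: 9.25
tool_pos: [0.5943, 0.2205, 0.2731]
orientation: [-3.128, -0.252, -0.036]
force: [-5.3, -1.1, 11.1]
opening: 0.0006
```

```bash
python3 -m pendant '[{"translation":[0,0,-10],"twist":[0,0,0],"grip":-1},{"translation":[0,0,-20],"twist":[0,-0.012,0],"grip":-1},{"translation":[0,0,-15],"twist":[0,-0.01,-0.01],"grip":-1},{"translation":[-18,22,0],"twist":[0,0,0],"grip":-1},{"translation":[-18,22,0],"twist":[0,0,0],"grip":-1},{"translation":[-18,22,0],"twist":[0,0,0],"grip":-1},{"translation":[0,0,0],"twist":[0,0,0],"grip":-1},{"translation":[0,0,0],"twist":[0,0,0],"grip":-1},{"translation":[0,0,0],"twist":[0,0,0],"grip":-1},{"translation":[0,0,0],"twist":[0,0,0],"grip":-1}]'; python3 -c "
from h import *
p,d=robot.read_camera('scene');C=cloud('scene',d);C[...,2]-=.0017
a=np.radians(9.75);c=np.array([.583,.117]);M=np.array([[np.cos(a),-np.sin(a)],[np.sin(a),np.cos(a)]]);B=(C[...,:2]-c)@M
for x in(-.026,-.015,0,.015,.026):
    m=(abs(B[...,0]-x)<.004)&(abs(B[...,1]-.1)<.012);print(x,m.sum(),np.median(C[m][:,2])-.215)
cv2.imwrite('pics/s3.png',cv2.resize(p[20:240,210:450],None,fx=2.5,fy=2.5)[:,:,::-1])"
```

```text
t: 10.25
tool_pos: [0.548, 0.1447, 0.3174]
orientation: [-3.129, -0.27, 0.014]
force: [0.5, -0.5, -0.3]
opening: 0.0002
-0.026 84 0.06947863796510093
-0.015 95 0.2255667685250842
0 73 0.06323978081544404
0.015 41 0.059106874219641586
0.026 46 0.05708744202654423
```

View pics/s3.png

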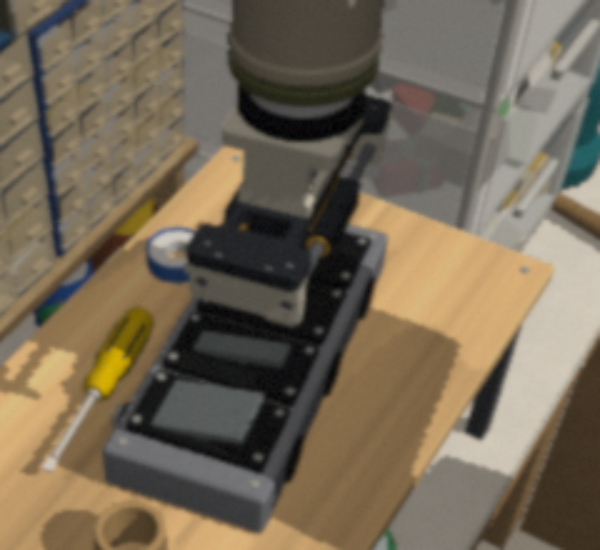

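```bash
python3 -m pendant '[{"translation":[3.5,0,8],"twist":[0,0.008,0],"grip":-1},{"translation":[0,0,10],"twist":[0,0,0],"grip":-1},{"translation":[0,0,8],"twist":[0,0,0],"grip":-1},{"translation":[0,0,4],"twist":[0,0,0],"grip":-1},{"translation":[0,0,4],"twist":[0,0,0],"grip":-1},{"translation":[0,0,3],"twist":[0,0,0],"grip":-1},{"translation":[0,0,3],"twist":[0,0,0],"grip":-1},{"translation":[0,0,3],"twist":[0,0,0],"grip":-1},{"translation":[0,0,2],"twist":[0,0,0],"grip":-1},{"translation":[0,0,2],"twist":[0,0,0],"grip":-1}]'
```

```text
t: 11.3
tool_pos: [0.5513, 0.1468, 0.273]
orientation: [-3.128, -0.274, -0.003]
force: [-7.9, -1.6, 10.2]
opening: -0.0002
```

```bash
python3 -m pendant '[{"translation":[0,0,2],"twist":[0,0,0],"grip":-1},{"translation":[0,0,2],"twist":[0,0,0],"grip":-1},{"translation":[0,0,2],"twist":[0,0,0],"grip":-1},{"translation":[0,0,2],"twist":[0,0,0],"grip":-1},{"translation":[0,0,2],"twist":[0,0,0],"grip":-1},{"translation":[0,0,2],"twist":[0,0,0],"grip":-1},{"translation":[0,0,2],"twist":[0,0,0],"grip":-1},{"translation":[0,0,2],"twist":[0,0,0],"grip":-1},{"translation":[0,0,2],"twist":[0,0,0],"grip":-1},{"translation":[0,0,2],"twist":[0,0,0],"grip":-1}]'
```

```text
t: 12.3
tool_pos: [0.5513, 0.1468, 0.2728]
orientation: [-3.127, -0.274, -0.028]
force: [-7.9, -1.7, 11.9]
opening: 0.0001
```

Stopped hard at the expected height. Lift, draw back toward the robot and check.

```bash
python3 -m pendant '[{"translation":[0,0,-10],"twist":[0,0,0],"grip":-1},{"translation":[0,0,-25],"twist":[0,0,0],"grip":-1},{"translation":[0,0,-40],"twist":[0,0,0],"grip":-1},{"translation":[0,0,-40],"twist":[0,0,0],"grip":-1},{"translation":[-40,0,-10],"twist":[0,0,0],"grip":-1},{"translation":[-40,0,0],"twist":[0,0,0],"grip":-1},{"translation":[-40,0,0],"twist":[0,0,0],"grip":-1},{"translation":[-30,0,0],"twist":[0,0,0],"grip":-1},{"translation":[0,0,0],"twist":[0,0,0],"grip":-1},{"translation":[0,0,0],"twist":[0,0,0],"grip":-1}]'; python3 -c "
from h import *
a=np.radians(9.75);c=np.array([.583,.117]);M=np.array([[np.cos(a),-np.sin(a)],[np.sin(a),np.cos(a)]])
P=[]
for n,o in(('top',-.0009),('scene',.0017)):
    p,d=robot.read_camera(n);C=cloud(n,d);C[...,2]-=o;B=(C[...,:2]-c)@M
    P.append(cv2.resize(p[120:300,180:420] if n=='top' else p[60:240,200:440],(400,300)))
    for y in(.1,.034,-.032,-.098):
        r=[]
        for x in(-.026,0,.026):
            m=(abs(B[...,0]-x)<.005)&(abs(B[...,1]-y)<.006)&(d>0);r.append((m.sum(),np.median(C[m][:,2])*1000-215 if m.any() else 0))
        print(n,y,[(int(k),round(float(v),1)) for k,v in r])
cv2.imwrite('pics/f.png',np.hstack(P)[:,:,::-1])"
```

```text
t: 13.3
tool_pos: [0.4002, 0.1196, 0.4023]
orientation: [-3.126, -0.272, -0.039]
force: [-0.1, 0.3, 0.0]
opening: 0.0006
top 0.1 [(26, 67.6), (26, 62.2), (28, 56.1)]
top 0.034 [(29, 56.7), (27, 62.8), (30, 67.2)]
top -0.032 [(17, 53.0), (30, 71.3), (23, 52.9)]
top -0.098 [(29, 53.4), (27, 59.9), (21, 53.3)]
scene 0.1 [(27, 67.5), (29, 62.0), (27, 57.0)]
scene 0.034 [(30, 57.3), (29, 61.9), (40, 66.7)]
scene -0.032 [(24, 53.2), (22, 71.3), (23, 53.5)]
scene -0.098 [(22, 53.4), (20, 60.0), (16, 53.9)]
```

View pics/f.png

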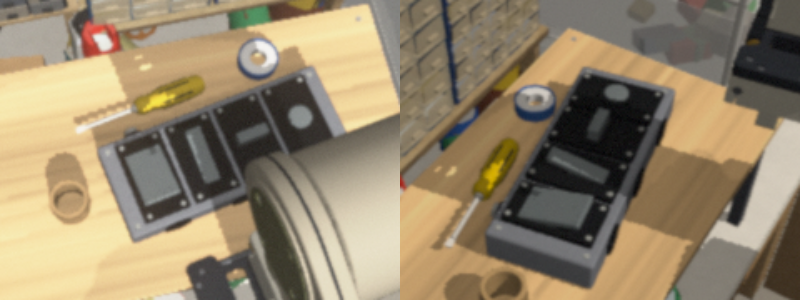

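All states agree in both cameras: the button is home, both rockers are over, the key is out and the loose items look undisturbed.

```bash
python3 -c "
from plant import robot
print(robot.close_job())"
```

```text
the job is handed in; nothing more can be done
None
```

The job is done and handed in at about 13.4 s of the 43 s allowed. With closed fingertips I pushed the round breaker home, then rocked the main switch over, then the outlet switch. I pressed each one until the tool stopped moving and the force rose past what the switch needs, then drew the arm back clear.

Heights below are above the board, from the last check with both cameras:

| Part | Measured | Expected |
|---|---|---|
| Breaker top | 60 mm | 60 mm (home) |
| Main switch, pressed end | 56–57 mm | 57 mm (fully over) |
| Outlet switch, pressed end | 57 mm | 57 mm (fully over) |
| Bar key top | 71 mm | 72 mm (popped out) |

- **Bar key:** the 71 mm reading is within the cameras' 2 mm calibration error. An earlier scene-camera reading, after the breaker was pressed, was the same as at the start.
- **Loose items:** the coupling, screwdriver and tape roll look undisturbed in the pictures. I did not measure their positions.
- **Forces:** the highest force I read was about 18 N, during the main switch press. Readings came only at the end of each move, so short peaks in between were not seen.
- **Disagreements:** the two cameras differed by 1–3 mm in raw board height and a few mm sideways. I corrected the heights against the board before comparing.

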